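# Clip a counting plate onto the viewing stage

### The arm

A 6-joint arm with a two-finger parallel gripper is mounted at the origin on a cart in front of the work surface, level with it; the furniture and walls round the work are solid. World frame = base frame: x ahead of the robot, y to its left, z up, the work surface at z = 0. Lengths are in mm, angles in rad, forces in N, time in s.
With the tool pointing down it reaches from about 300 to 775 mm from the base axis. Payload 14.6 kg.
Tool frame: the origin (TCP) lies midway between the tips of the shut fingers; the grasp point (between the pads) lies 19 mm behind it; z points along the fingers, y is the line along which they close (so a half turn about z gives the same grasp; the last joint's range is limited). The gripper opens to 94 mm and grips with 3 to 60 N. Pads are 16 mm wide; open, the fingers measure 119 mm over their backs; the gripper's body (75 mm by 177 mm) begins 78 mm behind the grasp point.
Start: joints at [1.26, 0.3, 1.521, -0, 1.321, -0.067], TCP at [132.763, 533.726, 205.446] pointing down, gripper open.
Joint ranges: [-3.03, 3.03], [-0.79, 2.21], [0.23, 2.52], [-1.04, 4.18], [0, 3.07], [-2.55, 2.55]. Speed limits (rad/s): [2.22, 2.22, 2.57, 3.14, 3.14, 3.14].

### API

Orientations are given as a 3x3 rotation matrix whose columns are the frame's x, y, z axes.
In Python, from rig import status, eyes, order, finder gives the robot as it stands.
- The arm moves only by the tool apply_moves, never from a script. Its argument "series" is a list of rows, each an object with "xyz": the shift along the world's x, y, z in mm, a list of three; "yaw": the turn about the world's z in degrees; "claw": the opening, from -1 (shut) to 1 (fully open), so that 0 is half open. In form: [{"xyz": [dx, dy, dz], "yaw": yaw, "claw": claw}, ...]. A call has 1 to 20 rows; each row is the pose to reach, as a shift and turn from the pose commanded when the call began; what a row does not reach only later rows make up. A row lasts 1/12 s, in which the tool goes at most 41.7 mm and 7.16 degrees, less where a joint would pass 70% of its speed; a pose out of reach is approached as far as the arm can. A call with a gripper value outside its range is refused whole. The fingers move at their own pace and stop on an object; "squeeze" is the grip in N (left out, the last holds). Time passes only in rows, so rows that repeat a pose let the fingers close. It gives the time, the measured TCP pose, the force, the opening and the grip force at its end, in the units of the state.
- status.read_state(): the state, without advancing time (a new reading comes with each control period).
- eyes.camera(name): name is "scene" or "top" or "wrist"; returns a dict with "image" (420x560x3 uint8, red, green, blue), "camera_matrix" (3x3 intrinsics, pixels), "cam_to_world" (4x4, takes a point from camera to world coordinates). Camera axes: x right, y down, z forward; pixel columns grow to the right and rows downward; lengths in mm; the calibration is good to about 2 mm. A picture is of the moment at which its call begins. There is no depth.
- order.hand_in(): hands the job in; it is judged then, once.
Trained networks look in a picture, given as the dict that the camera call returned (one of the last four; its "shot" number tells which), for a name from the list of things; names that differ only in an ending like _2 or _b are one class to them, and where a whole thing is asked for, a point or a joint stands for the part that bears it (a point fixed in the world has none). Each returns a list of dicts, best first, with "p" (0 to 1); they miss things now and then, are a little off and sometimes report something else, mostly with a low value. They report only what shows in the picture. A call takes as long as a camera call.
- finder.recognise(picture, target): "location" ([x, y, z] in mm, in the coordinates of the camera as it stood for that picture, good to about 4 mm: the middle of the surface that is visible of it).
- finder.regions_of(picture, target): "region" (420x560 bool, what is visible of it).
The state is a dict: "time": time; "joint_pos": joint angles; "dq": joint speeds; "joint_efforts": joint torques, N m; "position": TCP position; "orientation": TCP orientation; "wrist_force": force on the tool from outside, world axes, zero at the start; "torque": the same for the moment, N m; "opening": finger opening in mm; "grip_force": force on a finger pad.
Only numpy, scipy, OpenCV 4.12 (cv2) and the standard library are available. Lean on these libraries where they do the work, as an engineer would, in place of code of your own. Each camera call takes 0.05 s, during which the arm holds its last target. There are 200 camera calls.

### The job

Rock the stage's spring clip open by its tail so that it stays up, then push the white counting plate along the bed, between the guides and under the raised clip, until it sits fully home against the end stop. Then press the clip's nose back down so that it snaps shut and rests on the plate. Leave the glassware and the cork ring around the stage where they are.

Things in the scene. Friction and masses are not known exactly. Their poses are not given: they have to be found in the camera images.
- stage: Viewing stage fixed to the worktop, a low grey base 130 mm wide (its x), 360 mm long (its y). Origin on the worktop under the middle of the base; z up. The bed (dark metal) is flat, its top 14 mm above the origin, from y = -178 mm to the end stop at y = +100 mm. The plate is pushed along the stage's +y.
- stop (a point): Middle of the foot of the end stop's face, on the bed (stage frame 0, 100, 14 mm); the stop is a steel bar 14 mm high between the guides. Axes as the stage's.
- clip (a joint): Rocker clip, a steel strip 40 mm wide. 0 rad = nose fully down on an empty stage, 0.60 = nose fully up (open). An over-centre spring throws it shut below 0.33 rad, open above, and holds it there; about 7 N on the tail opens it. The nose runs 60 mm from the hinge to -y and has a rubber foot: shut, 3 mm above the bed (plate cannot enter); on the plate, at 0.12 rad; open, about 35 mm above the bed.
- tail_pad (a point): Middle of the top of the black rubber pad (46 mm across, 30 mm along) on the clip's tail, at the +y side, about 40 mm from the hinge. Moves with the clip: shut, 64 mm above the worktop, sloping up away from the hinge by 0.25 rad; pushed 14 mm straight down the clip is at mid travel, 25 mm down it is fully open.
- nose_top (a point): Point on top of the clip's steel nose, 55 mm from the hinge. Moves with the clip: 52 mm above the worktop when shut on an empty stage, 58 mm when resting on the plate, 70 mm at mid travel, 82 mm fully open.
- plate_center (a point): Centre (half-way up) of the white ceramic counting plate, 80 mm (its x) by 110 mm (its y), 10 mm thick, 0.2 kg, two rows of three wells on top. Starts flat on the open part of the bed, its y within about 10 degrees of the stage's y. Too wide to grip: push it at its rear (-y) edge; pushed in askew it can jam in the guides. Home, its centre is 55 mm from the stop's face.
- beaker: Glass beaker 76 mm across, 95 mm tall, behind the stage; origin at the centre of its underside. To be left alone.
- flask: Conical flask 64 mm across, 104 mm tall, behind the stage; origin at the centre of its underside. To be left alone.
- cork_ring: Cork ring 86 mm across, 36 mm tall, left of the stage; origin at the centre of its underside. To be left alone.
- guide_mouth (a point): Where the straight part of the guides begins: middle line, on the bed, at stage y = 56 mm. From here to the stop run two steel side guides, 8 mm high, 84 mm apart; before it (back to y = 12 mm) they flare out to about 117 mm wide. Axes as the stage's.
- clip_hinge (a point): Hinge axis of the clip, along the stage's x, at stage y = 122 mm, 48 mm above the worktop, between two upright cheeks (65 mm across, tops 58 mm above the worktop).

How it is judged (in metres and radians):
On the way, in this order (a step that is already met when the one before it is completed fails the run):
1. the clip is open and stays up (value of joint clip above 0.5 rad), for 0.2 s.
2. with the clip still open, the plate sits home: within 4 mm of the end stop and square to it within 0.06 rad (value of joint clip above 0.45 rad and y of plate_center in the frame of stop above -0.059 m and angle between the y axis of plate_center and the y axis of stage, either way round below 0.06 rad), for 0.2 s.
At the end, for the whole second after the job is handed in: The plate lies flat on the bed between the guides, within 4 mm of the end stop and 5 mm of the middle line, square within 0.06 rad, and the clip has snapped shut and rests on it (0.07 to 0.18 rad) (value of joint clip between 0.07 and 0.18 rad and y of plate_center in the frame of stop above -0.059 m and x of plate_center in the frame of stop between -0.005 and 0.005 m and z of plate_center in the frame of stop below 0.008 m and angle between the y axis of plate_center and the y axis of stage, either way round below 0.06 rad); the robot touches nothing.
It fails at once if the beaker, the flask or the cork ring is moved more than 25 mm (distance of any of beaker, flask, cork_ring from where it was at the start of the episode above 0.025 m).
It also fails if it takes over 58 s, if anything falls off the work surface, if the arm or the gripper's body presses on something with over 40 N, if the wrist force passes 120 N, or if a joint passes its speed limit or range.

## Working session

There is one attempt and no reset: what is moved stays moved. The work goes in short steps, Python scripts to look and compute and a tool call to move; the robot and the scene stay as the last step left them, time stands still between calls to the robot, and variables do not carry over. Pictures are saved under pics/ and viewed, at most 10 in all, crops included, and the job is handed in when it is done.

Besides the shell and the picture viewer there is one more tool, called after "Emit:" by a JSON object that holds its "method" and its "body". apply_moves: Moves the arm, as the interface text tells. Its arguments: {"type":"object","properties":{"series":{"type":"array"},"squeeze":{"type":"number"}},"required":["series"]}

```bash
mkdir -p pics
cat > h.py <<'E'
import numpy as np,cv2
from rig import status,eyes,order,finder
def w(pic,p): return (pic["cam_to_world"]@np.append(p,1))[:3]
def pix(pic,P):
    c=np.linalg.inv(pic["cam_to_world"])@np.append(P,1); u=pic["camera_matrix"]@c[:3]; return u[:2]/u[2]
def ray(pic,uv,z):
    T=pic["cam_to_world"]; d=T[:3,:3]@np.linalg.solve(pic["camera_matrix"],[uv[0],uv[1],1]); o=T[:3,3]; return o+d*(z-o[2])/d[2]
def save(pic,n): cv2.imwrite(f"pics/{n}.png",np.ascontiguousarray(pic["image"][:,:,::-1]))
E
python3 - <<'E'
from h import *
np.set_printoptions(precision=1,suppress=True)
for n in ["top","scene"]:
    p=eyes.camera(n); save(p,n+"0"); print(n,p["cam_to_world"][:3,3])
    for t in ["stage","clip","tail_pad","nose_top","plate_center","beaker","flask","cork_ring"]:
        for r in finder.recognise(p,t)[:2]: print(t,round(r["p"],2),w(p,r["location"]),pix(p,w(p,r["location"])))
    if n=="top":
        for t,z in [("plate_center",24),("stage",14),("tail_pad",64)]:
            r=finder.regions_of(p,t)
            if r:
                c=max(cv2.findContours(r[0]["region"].astype(np.uint8),0,2)[0],key=cv2.contourArea)
                b=cv2.boxPoints(cv2.minAreaRect(c)); print(t,r[0]["p"]); print(np.array([ray(p,q,z) for q in b]))
print(status.read_state())
E
```

```text
top [ 452.   132.7 1152.4]
stage 0.71 [572.7 146.8  19. ] [267.7 234.2]
clip 0.63 [590.5 229.   49.9] [231.6 226.2]
tail_pad 0.63 [588.8 232.6  49.8] [230.1 227. ]
nose_top 0.56 [594.9 231.8  50.3] [230.4 224.3]
nose_top 0.37 [571.4 143.2  12.5] [269.2 235. ]
plate_center 0.89 [534.8  17.   25.9] [323.5 248.3]
beaker 0.61 [757.2 -35.   66.6] [343.2 150.6]
flask 0.75 [720.  116.6  41.4] [278.4 170.9]
flask 0.3 [591.3 227.2  51.1] [232.4 225.8]
cork_ring 0.7 [578.2 416.2  36.4] [152.2 234.6]
cork_ring 0.21 [574.1 147.1  11.6] [267.6 233.9]
plate_center 0.66
[[512.2  81.4  24. ]
 [589.1  59.1  24. ]
 [559.2 -45.5  24. ]
 [482.9 -22.1  24. ]]
stage 0.6
[[541.1 308.7  14. ]
 [672.5 282.   14. ]
 [589.4 -82.   14. ]
 [460.8 -49.6  14. ]]
scene [ 216.6 -555.5  909. ]
stage 0.8 [572.5 131.5   8.5] [259.9 236.2]
clip 0.67 [591.2 219.7  52.1] [248.4 199.9]
tail_pad 0.64 [592.1 223.7  49.8] [247.9 199.5]
nose_top 0.71 [588.9 220.1  50.7] [247.5 200.5]
plate_center 0.78 [540.3   7.1  20.2] [274.6 273.5]
beaker 0.76 [758.9 -36.7  61.6] [363.9 235.7]
flask 0.92 [723.  109.5  38. ] [315.1 210.3]
cork_ring 0.56 [575.2 404.7  21.6] [212.4 170.5]
{'time': 1.05, 'joint_pos': array([ 1.3,  0.3,  1.5, -0. ,  1.3, -0.1]), 'dq': array([ 0., -0.,  0., -0.,  0.,  0.]), 'joint_efforts': array([  0. , -53.2, -35.3,   0.1,   0. ,   0. ]), 'position': array([132.8, 533.7, 205.4]), 'orientation': array([[-1. ,  0.2,  0. ],
       [ 0.2,  1. , -0. ],
       [-0. , -0. , -1. ]]), 'wrist_force': array([-0.5,  1.1,  0.2]), 'torque': array([-0.1,  0. , -0. ]), 'grip_force': 0.0, 'opening': 93.90287537798346}
```

View pics/top0.png

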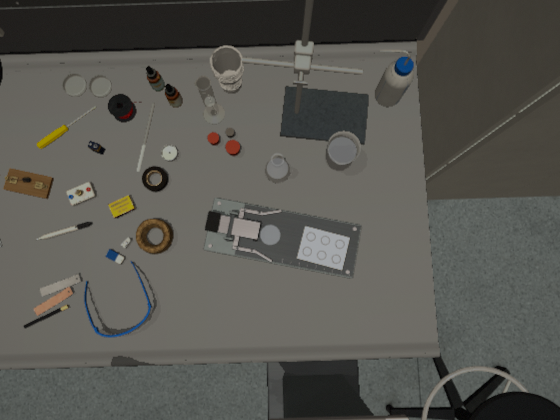

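View pics/scene0.png

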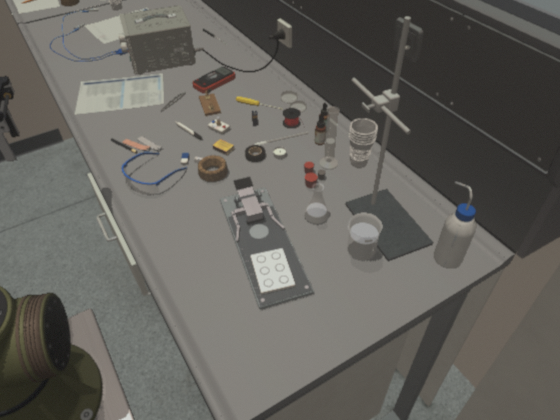

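The top view shows the stage at about (205–360, 198–275), with the tail pad on the left at (213, 221) and the plate at (323, 248). The scene view agrees with this. Next I'll fit the stage pose precisely with a model overlay on a zoomed crop.

```bash
cat >> h.py <<'E'
def overlay(p,ox,oy,a,name,box,k=4,plate=None):
    u0,v0,u1,v1=box; im=cv2.resize(np.ascontiguousarray(p["image"][v0:v1,u0:u1,::-1]),None,fx=k,fy=k,interpolation=cv2.INTER_CUBIC)
    def S(x,y,z): c,s=np.cos(a),np.sin(a); return np.array([ox+c*x-s*y,oy+s*x+c*y,z])
    def pl(pts,col):
        q=np.array([(pix(p,P)-[u0,v0]+.5)*k for P in pts]); cv2.polylines(im,[np.round(q).astype(int)],True,col,1,cv2.LINE_AA)
    R=lambda x0,x1,y0,y1,z:[S(x0,y0,z),S(x1,y0,z),S(x1,y1,z),S(x0,y1,z)]
    pl(R(-65,65,-180,180,12),(0,255,0)); pl(R(-42,42,56,100,22),(255,255,0)); pl(R(-23,23,147,177,64),(0,0,255)); pl(R(-20,20,62,122,52),(0,255,255))
    if plate is not None: pl(plate,(255,0,255))
    cv2.imwrite(f"pics/{name}.png",im)
E
python3 - <<'E'
from h import *
p=eyes.camera("top"); 
overlay(p,566,115,np.radians(-12.8),"ov1",(190,180,380,290),4,np.array([[512.2,81.4,24],[589.1,59.1,24],[559.2,-45.5,24],[482.9,-22.1,24]]))
E
```

```text
(no output)
```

View pics/ov1.png

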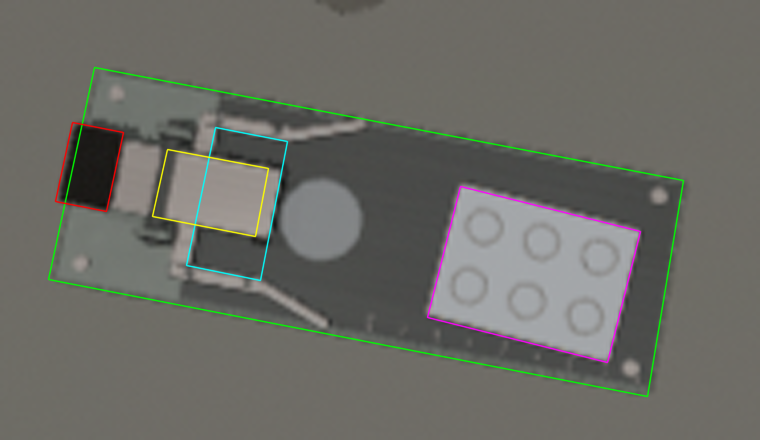

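Run:
```python
from h import *
s=status.read_state(); R=s["orientation"]; print(s["position"],np.degrees(np.arctan2(R[1,1],R[0,1])))
a=np.radians(-12.8);c,n=np.cos(a),np.sin(a)
S=lambda x,y:np.array([566+c*x-n*y,115+n*x+c*y])
print("pad",S(0,162)-s["position"][:2],"abs",S(0,162),"nose",S(0,67),"stop",S(0,100))
pl=np.array([535.9,18.2])-[566,115]; print("plate in stage",c*pl[0]+n*pl[1],-n*pl[0]+c*pl[1])
```

```text
[132.76904642 533.71347159 205.43141725] 76.02947179688418
pad [ 469.1218102  -260.73927619] abs [601.89085661 272.9741954 ] nose [580.84374934 180.33500674] stop [588.15484976 212.51493543]
plate in stage -7.906100995033043 -101.06306727512448
```

Emit:
{"method": "apply_moves", "body": {"series": [{"xyz": [469, -261, -60], "yaw": -88.8, "claw": -1}, {"xyz": [469, -261, -60], "yaw": -88.8, "claw": -1}, {"xyz": [469, -261, -60], "yaw": -88.8, "claw": -1}, {"xyz": [469, -261, -60], "yaw": -88.8, "claw": -1}, {"xyz": [469, -261, -60], "yaw": -88.8, "claw": -1}, {"xyz": [469, -261, -60], "yaw": -88.8, "claw": -1}, {"xyz": [469, -261, -60], "yaw": -88.8, "claw": -1}, {"xyz": [469, -261, -60], "yaw": -88.8, "claw": -1}, {"xyz": [469, -261, -60], "yaw": -88.8, "claw": -1}, {"xyz": [469, -261, -60], "yaw": -88.8, "claw": -1}, {"xyz": [469, -261, -60], "yaw": -88.8, "claw": -1}, {"xyz": [469, -261, -60], "yaw": -88.8, "claw": -1}, {"xyz": [469, -261, -60], "yaw": -88.8, "claw": -1}, {"xyz": [469, -261, -60], "yaw": -88.8, "claw": -1}, {"xyz": [469, -261, -60], "yaw": -88.8, "claw": -1}, {"xyz": [469, -261, -60], "yaw": -88.8, "claw": -1}, {"xyz": [469, -261, -115], "yaw": -88.8, "claw": -1}, {"xyz": [469, -261, -115], "yaw": -88.8, "claw": -1}, {"xyz": [469, -261, -115], "yaw": -88.8, "claw": -1}, {"xyz": [469, -261, -115], "yaw": -88.8, "claw": -1}]}}

```text
time: 2.77
position: [601.1, 273.5, 91.0]
orientation: [[0.22, 0.976, -0.001], [0.976, -0.22, -0.0], [-0.0, -0.001, -1.0]]
wrist_force: [-0.4, -0.9, 0.2]
opening: 0.4
grip_force: 0.0
```

Emit:
{"method": "apply_moves", "body": {"series": [{"xyz": [0, 0, -20], "yaw": 0, "claw": -1}, {"xyz": [0, 0, -26], "yaw": 0, "claw": -1}, {"xyz": [0, 0, -30], "yaw": 0, "claw": -1}, {"xyz": [0, 0, -34], "yaw": 0, "claw": -1}, {"xyz": [0, 0, -37], "yaw": 0, "claw": -1}, {"xyz": [0, 0, -40], "yaw": 0, "claw": -1}, {"xyz": [0, 0, -43], "yaw": 0, "claw": -1}, {"xyz": [0, 0, -46], "yaw": 0, "claw": -1}, {"xyz": [0, 0, -48], "yaw": 0, "claw": -1}, {"xyz": [0, 0, -48], "yaw": 0, "claw": -1}]}}

```text
time: 3.6
position: [601.8, 272.4, 42.8]
orientation: [[0.221, 0.975, -0.0], [0.975, -0.221, -0.001], [-0.001, -0.0, -1.0]]
wrist_force: [-2.6, -0.4, 7.7]
opening: 0.8
grip_force: 3.3
```

Emit:
{"method": "apply_moves", "body": {"series": [{"xyz": [0, 0, 30], "yaw": 0, "claw": -1}, {"xyz": [0, 0, 60], "yaw": 0, "claw": -1}, {"xyz": [0, 0, 80], "yaw": 0, "claw": -1}, {"xyz": [0, 0, 80], "yaw": 0, "claw": -1}]}}

```text
time: 3.93
position: [603.3, 273.1, 127.1]
orientation: [[0.221, 0.975, 0.006], [0.975, -0.221, 0.002], [0.003, 0.005, -1.0]]
wrist_force: [-0.5, -0.6, 1.1]
opening: 0.8
grip_force: 0.0
```

Run:
```python
from h import *
np.set_printoptions(precision=1,suppress=True)
s=status.read_state(); print(s["position"])
p=eyes.camera("scene"); cv2.imwrite("pics/s2.png",cv2.resize(np.ascontiguousarray(p["image"][150:310,190:390,::-1]),None,fx=4,fy=3.75))
for t in ["nose_top","tail_pad","plate_center"]:
    for r in finder.recognise(p,t)[:1]: print(t,r["p"],w(p,r["location"]))
```

```text
[603.3 273.1 127.1]
nose_top 0.56 [584.7 184.9  62.6]
tail_pad 0.78 [584.6 197.6  58.8]
plate_center 0.63 [537.9  11.6  21. ]
```

View pics/s2.png

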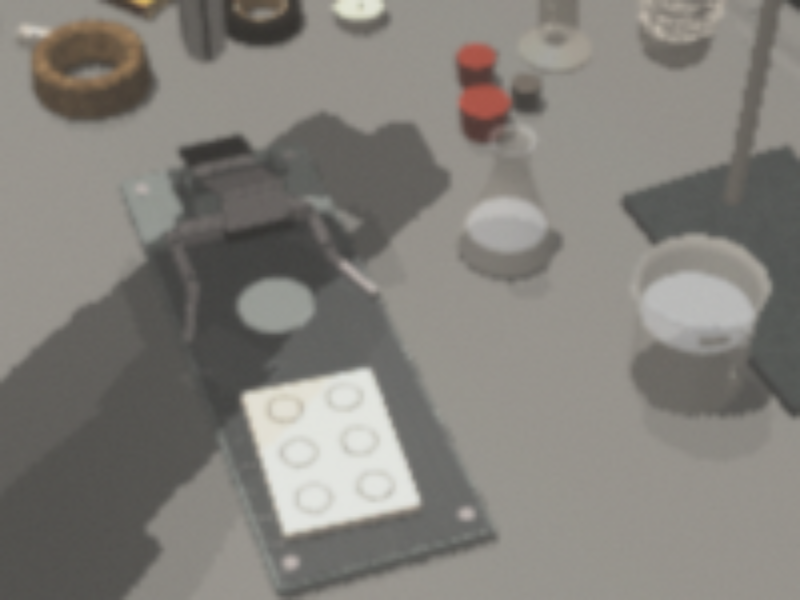

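The clip, with its nose at crop (265, 225), looks raised. I'll check it against the projected nose strip for open and shut.

Run:
```python
from h import *
a=np.radians(-12.8);c,n=np.cos(a),np.sin(a)
S=lambda x,y,z:np.array([566+c*x-n*y,115+n*x+c*y,z])
p=eyes.camera("scene"); u0,v0,k=215,165,10
im=cv2.resize(np.ascontiguousarray(p["image"][v0:v0+55,u0:u0+70,::-1]),None,fx=k,fy=k,interpolation=cv2.INTER_CUBIC)
def pl(P,col): cv2.polylines(im,[np.round([(pix(p,q)-[u0,v0]+.5)*k for q in P]).astype(int)],True,col,1)
for zt,col in [(52,(0,255,0)),(82,(0,0,255))]:
    y=122-60; z=51+(zt-51)*60/55; pl([S(-20,122,51),S(20,122,51),S(20,y,z),S(-20,y,z)],col)
for zt,th,col in [(64,.25,(0,255,0)),(39,-.35,(0,0,255))]:
    pl([S(x,162+y,zt+y*np.tan(th)) for x,y in [(-23,-15),(23,-15),(23,15),(-23,15)]],col)
cv2.imwrite("pics/n3.png",im)
```

```text
(no output)
```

View pics/n3.png

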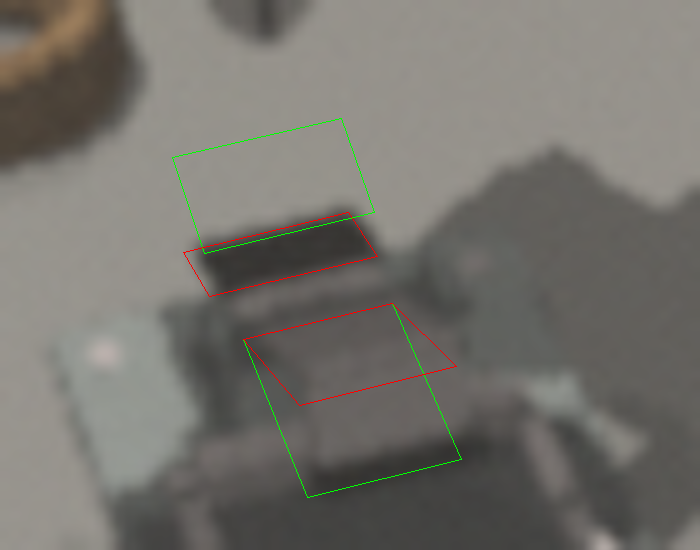

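The pad matches the fully open outline, so the clip is up. Next I'll move behind the plate.

Emit:
{"method": "apply_moves", "body": {"series": [{"xyz": [-84, -329, 0], "yaw": 0, "claw": -0.06}, {"xyz": [-84, -329, 0], "yaw": 0, "claw": -0.06}, {"xyz": [-84, -329, 0], "yaw": 0, "claw": -0.06}, {"xyz": [-84, -329, 0], "yaw": 0, "claw": -0.06}, {"xyz": [-84, -329, 0], "yaw": 0, "claw": -0.06}, {"xyz": [-84, -329, 0], "yaw": 0, "claw": -0.06}, {"xyz": [-84, -329, 0], "yaw": 0, "claw": -0.06}, {"xyz": [-84, -329, 0], "yaw": 0, "claw": -0.06}, {"xyz": [-84, -329, 0], "yaw": 0, "claw": -0.06}, {"xyz": [-84, -329, 0], "yaw": 0, "claw": -0.06}, {"xyz": [-84, -329, -40], "yaw": 0, "claw": -0.06}, {"xyz": [-84, -329, -75], "yaw": 0, "claw": -0.06}, {"xyz": [-84, -329, -90], "yaw": 0, "claw": -0.06}, {"xyz": [-84, -329, -98], "yaw": 0, "claw": -0.06}, {"xyz": [-84, -329, -104], "yaw": 0, "claw": -0.06}, {"xyz": [-84, -329, -104], "yaw": 0, "claw": -0.06}, {"xyz": [-84, -329, -104], "yaw": 0, "claw": -0.06}]}}

```text
time: 5.6
position: [518.4, -55.9, 19.2]
orientation: [[0.22, 0.975, 0.001], [0.975, -0.22, -0.0], [0.0, 0.001, -1.0]]
wrist_force: [0.4, 0.6, 0.1]
opening: 44.2
grip_force: 0.0
```

Run:
```python
from h import *
s=status.read_state(); print(s["position"],s["wrist_force"])
p=eyes.camera("scene"); cv2.imwrite("pics/s4.png",cv2.resize(np.ascontiguousarray(p["image"][150:310,190:390,::-1]),None,fx=4,fy=3.75))
```

```text
[518.35561035 -55.88823748  19.16206471] [0.40004969 0.64015519 0.09515031]
```

View pics/s4.png

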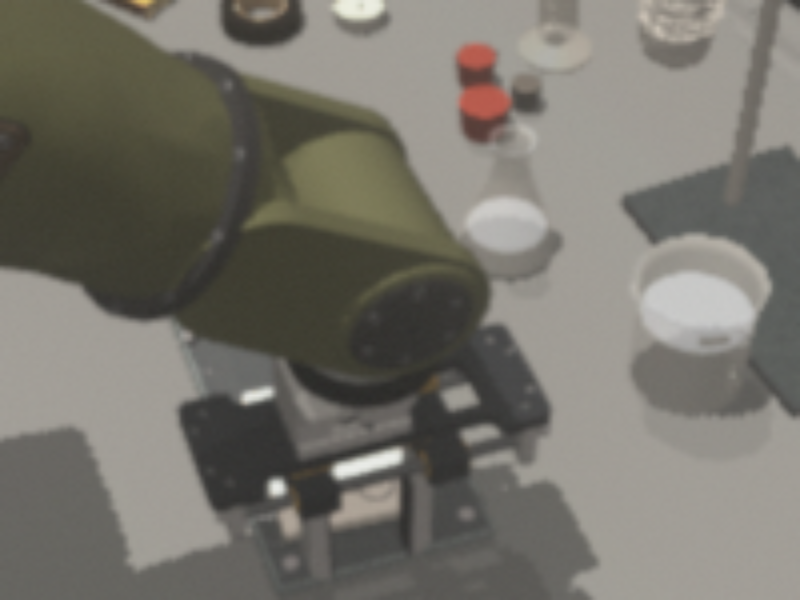

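The fingertips stand on the bed just behind the plate's rear edge, at crop (320–430, 520). I'll push, drifting about 8 mm toward the middle line.

Emit:
{"method": "apply_moves", "body": {"series": [{"xyz": [1.1, 4.9, 0], "yaw": 0, "claw": -0.06}, {"xyz": [2.2, 9.8, 0], "yaw": 0, "claw": -0.06}, {"xyz": [3.0, 13, 0], "yaw": 0, "claw": -0.06}, {"xyz": [3.5, 15.6, 0], "yaw": 0, "claw": -0.06}, {"xyz": [4.4, 19.5, 0], "yaw": 0, "claw": -0.06}, {"xyz": [6.5, 25.2, 0], "yaw": 0, "claw": -0.06}, {"xyz": [8.5, 30.9, 0], "yaw": 0, "claw": -0.06}, {"xyz": [10.6, 36.8, 0], "yaw": 0, "claw": -0.06}, {"xyz": [12.7, 42.7, 0], "yaw": 0, "claw": -0.06}, {"xyz": [14.8, 48.6, 0], "yaw": 0, "claw": -0.06}, {"xyz": [16.9, 54.5, 0], "yaw": 0, "claw": -0.06}, {"xyz": [19, 60.4, 0], "yaw": 0, "claw": -0.06}, {"xyz": [21.1, 66.3, 0], "yaw": 0, "claw": -0.06}, {"xyz": [23.2, 72.2, 0], "yaw": 0, "claw": -0.06}, {"xyz": [25.3, 78.1, 0], "yaw": 0, "claw": -0.06}, {"xyz": [27.3, 84, 0], "yaw": 0, "claw": -0.06}, {"xyz": [27.3, 84, 0], "yaw": 0, "claw": -0.06}]}}

```text
time: 7.07
position: [545.4, 28.8, 18.4]
orientation: [[0.22, 0.975, 0.0], [0.975, -0.22, 0.0], [0.0, 0.0, -1.0]]
wrist_force: [0.1, -0.8, -0.1]
opening: 44.0
grip_force: 0.0
```

```bash
python3 - <<'E'
from h import *
s=status.read_state(); P=s["position"]; a=np.radians(-12.8);c,n=np.cos(a),np.sin(a)
f=lambda P:(c*(P[0]-566)+n*(P[1]-115),-n*(P[0]-566)+c*(P[1]-115))
print(P,f(P),s["wrist_force"])
for nm in ["scene","wrist","top"]:
    p=eyes.camera(nm); save(p,"m_"+nm)
    for r in finder.recognise(p,"plate_center")[:1]: print(nm,r["p"],w(p,r["location"]),f(w(p,r["location"])))
    for r in finder.regions_of(p,"plate_center")[:1]:
        ct=max(cv2.findContours(r["region"].astype(np.uint8),0,2)[0],key=cv2.contourArea)
        q=cv2.approxPolyDP(cv2.convexHull(ct),6,True)[:,0]; print(np.round([f(ray(p,v,24)) for v in q],1))
E
python3 -c "
import cv2,numpy as np
a=cv2.imread('pics/m_wrist.png');cv2.imwrite('pics/m5.png',a)"
```

```text
[545.3541513   28.82249827  18.39901119] (np.float64(-1.0402899952676599), np.float64(-88.60999193069597)) [ 0.08537493 -0.77962075 -0.1143981 ]
[[ 31.5 -39.2]
 [ 20.2 -80. ]
 [-15.3 -83.2]
 [  0.4 -41.5]]
wrist 0.6 [560.6528162   98.03349072  21.14221297] (np.float64(-1.4553981861927814), np.float64(-17.729541109467036))
[[ 38.7  27.6]
 [ 38.9 -76. ]
 [-38.1 -76.7]
 [-39.5  27.5]]
top 0.74 [558.14344624 107.2388799   24.61084794] (np.float64(-5.941848828341226), np.float64(-9.30885893843109))
[[ 34.9  24. ]
 [ 34.1 -33.9]
 [-41.  -55.1]
 [-40.2  26.1]]
```

View pics/m5.png

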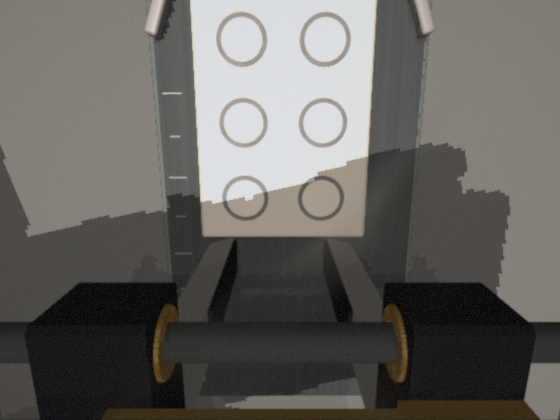

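The plate is square, about 1–2.5 mm left of centre, with the fingers on its rear edge (row 237) and both guide flares at the top corners. I'll continue into the guides.

Emit:
{"method": "apply_moves", "body": {"series": [{"xyz": [1.3, 5, 0], "yaw": 0, "claw": -0.06}, {"xyz": [2.5, 10, 0], "yaw": 0, "claw": -0.06}, {"xyz": [3.8, 15, 0], "yaw": 0, "claw": -0.06}, {"xyz": [5.1, 20, 0], "yaw": 0, "claw": -0.06}, {"xyz": [6.3, 25, 0], "yaw": 0, "claw": -0.06}, {"xyz": [7.6, 30, 0], "yaw": 0, "claw": -0.06}, {"xyz": [8.9, 35, 0], "yaw": 0, "claw": -0.06}, {"xyz": [10.1, 40, 0], "yaw": 0, "claw": -0.06}, {"xyz": [11.3, 44, 0], "yaw": 0, "claw": -0.06}, {"xyz": [12.3, 48, 0], "yaw": 0, "claw": -0.06}, {"xyz": [13.3, 52, 0], "yaw": 0, "claw": -0.06}, {"xyz": [14.2, 56, 0], "yaw": 0, "claw": -0.06}, {"xyz": [15.2, 60, 0], "yaw": 0, "claw": -0.06}, {"xyz": [15.2, 60, 0], "yaw": 0, "claw": -0.06}]}}

```text
time: 8.68
position: [560.4, 88.4, 18.5]
orientation: [[0.221, 0.975, 0.0], [0.975, -0.221, 0.0], [0.0, 0.0, -1.0]]
wrist_force: [0.9, -0.0, -0.2]
opening: 44.4
grip_force: 0.0
```

Emit:
{"method": "apply_moves", "body": {"series": [{"xyz": [0.4, 2, 0], "yaw": 0, "claw": -0.06}, {"xyz": [0.8, 4, 0], "yaw": 0, "claw": -0.06}, {"xyz": [1.0, 5, 0], "yaw": 0, "claw": -0.06}, {"xyz": [1.0, 5, 0], "yaw": 0, "claw": -0.06}]}}

```text
time: 9.02
position: [561.3, 92.9, 18.4]
orientation: [[0.221, 0.975, -0.0], [0.975, -0.221, 0.0], [0.0, -0.0, -1.0]]
wrist_force: [-0.4, 0.0, 0.2]
opening: 44.3
grip_force: 0.0
```

Emit:
{"method": "apply_moves", "body": {"series": [{"xyz": [0.3, 1.5, 0], "yaw": 0, "claw": -0.06}, {"xyz": [0.6, 3, 0], "yaw": 0, "claw": -0.06}, {"xyz": [0.6, 3, 0], "yaw": 0, "claw": -0.06}]}}

```text
time: 9.27
position: [561.9, 95.8, 18.5]
orientation: [[0.221, 0.975, 0.0], [0.975, -0.221, -0.0], [-0.0, 0.0, -1.0]]
wrist_force: [0.2, 0.3, 0.5]
opening: 44.0
grip_force: 0.0
```

Emit:
{"method": "apply_moves", "body": {"series": [{"xyz": [0.2, 1, 0], "yaw": 0, "claw": -0.06}, {"xyz": [0.4, 2, 0], "yaw": 0, "claw": -0.06}, {"xyz": [0.4, 2, 0], "yaw": 0, "claw": -0.06}]}}

```text
time: 9.52
position: [562.2, 96.2, 18.4]
orientation: [[0.221, 0.975, -0.001], [0.975, -0.221, -0.003], [-0.003, -0.0, -1.0]]
wrist_force: [-0.4, -13.8, 2.0]
opening: 44.0
grip_force: 6.5
```

Run:
```python
from h import *
s=status.read_state(); P=s["position"]; a=np.radians(-12.8);c,n=np.cos(a),np.sin(a)
f=lambda P:(c*(P[0]-566)+n*(P[1]-115),-n*(P[0]-566)+c*(P[1]-115))
print(P,f(P),s["wrist_force"])
p=eyes.camera("wrist"); save(p,"w6")
for r in finder.regions_of(p,"plate_center")[:1]:
    ct=max(cv2.findContours(r["region"].astype(np.uint8),0,2)[0],key=cv2.contourArea)
    q=cv2.approxPolyDP(cv2.convexHull(ct),6,True)[:,0]; print(np.round([f(ray(p,v,24)) for v in q],1))
```

```text
[562.15589016  96.16369357  18.42472712] (np.float64(0.4245741574671489), np.float64(-19.219868810158108)) [ -0.39149878 -13.76859071   2.04780462]
[[ 40.3  98.1]
 [ 40.6  -7.1]
 [-37.1  -7.7]
 [-38.2  98. ]]
```

View pics/w6.png

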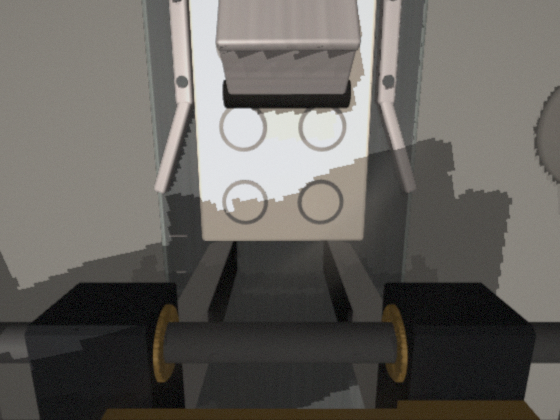

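Force jumped to 14 N with the plate square between the guides and under the raised nose. One more small push will confirm it's seated.

Emit:
{"method": "apply_moves", "body": {"series": [{"xyz": [0.2, 1, 0], "yaw": 0, "claw": -0.06}, {"xyz": [0.2, 1, 0], "yaw": 0, "claw": -0.06}, {"xyz": [0.2, 1, 0], "yaw": 0, "claw": -0.06}]}}

```text
time: 9.87
position: [562.2, 96.3, 18.4]
orientation: [[0.221, 0.975, -0.001], [0.975, -0.221, -0.004], [-0.004, -0.0, -1.0]]
wrist_force: [-3.2, -18.7, 3.9]
opening: 44.0
grip_force: 9.7
```

Emit:
{"method": "apply_moves", "body": {"series": [{"xyz": [-2, -10, 0], "yaw": 0, "claw": -0.06}, {"xyz": [-2, -10, 30], "yaw": 0, "claw": -1}, {"xyz": [-2, -10, 65], "yaw": 0, "claw": -1}, {"xyz": [-2, -10, 97], "yaw": 0, "claw": -1}, {"xyz": [-2, -10, 97], "yaw": 0, "claw": -1}, {"xyz": [8, 35, 97], "yaw": 0, "claw": -1}, {"xyz": [16, 70, 97], "yaw": 0, "claw": -1}, {"xyz": [20, 88.5, 97], "yaw": 0, "claw": -1}, {"xyz": [20, 88.5, 97], "yaw": 0, "claw": -1}, {"xyz": [20, 88.5, 97], "yaw": 0, "claw": -1}, {"xyz": [20, 88.5, 97], "yaw": 0, "claw": -1}]}}

```text
time: 10.78
position: [582.2, 186.6, 115.0]
orientation: [[0.221, 0.975, -0.001], [0.975, -0.221, -0.0], [-0.0, -0.001, -1.0]]
wrist_force: [-0.2, -0.1, 0.5]
opening: 0.2
grip_force: 0.0
```

Emit:
{"method": "apply_moves", "body": {"series": [{"xyz": [0, 0, -15], "yaw": 0, "claw": -1}, {"xyz": [0, 0, -23], "yaw": 0, "claw": -1}, {"xyz": [0, 0, -28], "yaw": 0, "claw": -1}, {"xyz": [0, 0, -32], "yaw": 0, "claw": -1}, {"xyz": [0, 0, -36], "yaw": 0, "claw": -1}, {"xyz": [0, 0, -40], "yaw": 0, "claw": -1}, {"xyz": [0, 0, -44], "yaw": 0, "claw": -1}, {"xyz": [0, 0, -48], "yaw": 0, "claw": -1}, {"xyz": [0, 0, -51], "yaw": 0, "claw": -1}, {"xyz": [0, 0, -53], "yaw": 0, "claw": -1}, {"xyz": [0, 0, -53], "yaw": 0, "claw": -1}]}}

```text
time: 11.7
position: [582.2, 187.2, 61.8]
orientation: [[0.221, 0.975, -0.001], [0.975, -0.221, -0.0], [-0.0, -0.001, -1.0]]
wrist_force: [-0.8, 0.1, -0.5]
opening: 0.7
grip_force: 0.0
```

Emit:
{"method": "apply_moves", "body": {"series": [{"xyz": [0, 0, 40], "yaw": 0, "claw": -1}, {"xyz": [0, 0, 80], "yaw": 0, "claw": -1}, {"xyz": [-40, -40, 120], "yaw": 0, "claw": -1}, {"xyz": [-80, -80, 140], "yaw": 0, "claw": -1}, {"xyz": [-110, -110, 140], "yaw": 0, "claw": -1}, {"xyz": [-150, -130, 140], "yaw": 0, "claw": -1}, {"xyz": [-190, -130, 140], "yaw": 0, "claw": -1}, {"xyz": [-220, -130, 140], "yaw": 0, "claw": -1}, {"xyz": [-220, -130, 140], "yaw": 0, "claw": -1}, {"xyz": [-220, -130, 140], "yaw": 0, "claw": -1}]}}

```text
time: 12.53
position: [359.3, 56.7, 203.0]
orientation: [[0.221, 0.975, 0.001], [0.975, -0.221, 0.0], [0.0, 0.001, -1.0]]
wrist_force: [0.3, -0.2, 0.9]
opening: 0.3
grip_force: 0.0
```

Run:
```python
from h import *
p=eyes.camera("scene"); save(p,"f"); t=eyes.camera("top")
a=np.radians(-12.8); c,n=np.cos(a),np.sin(a)
for q in (p,t):
    for o in ["nose_top","plate_center","tail_pad"]:
        for r in finder.recognise(q,o)[:1]: print(o,r["p"],w(q,r["location"]))
A=cv2.resize(np.ascontiguousarray(p["image"][165:275,210:310,::-1]),None,fx=4,fy=4,interpolation=2)
B=cv2.resize(np.ascontiguousarray(t["image"][190:290,200:300,::-1]),(400,440),interpolation=2)
cv2.imwrite("pics/f7.png",np.hstack([A,B]))
```

```text
nose_top 0.82 [589.07072324 216.82339566  53.1640655 ]
plate_center 0.66 [571.07660281 140.27334426  22.09734276]
tail_pad 0.91 [589.14977474 222.28406708  50.99270223]
nose_top 0.64 [592.74206688 229.00398745  55.16070937]
plate_center 0.97 [564.55155611 146.24864449  26.5120041 ]
tail_pad 0.57 [587.40844225 231.76906971  54.88363828]
```

View pics/f7.png

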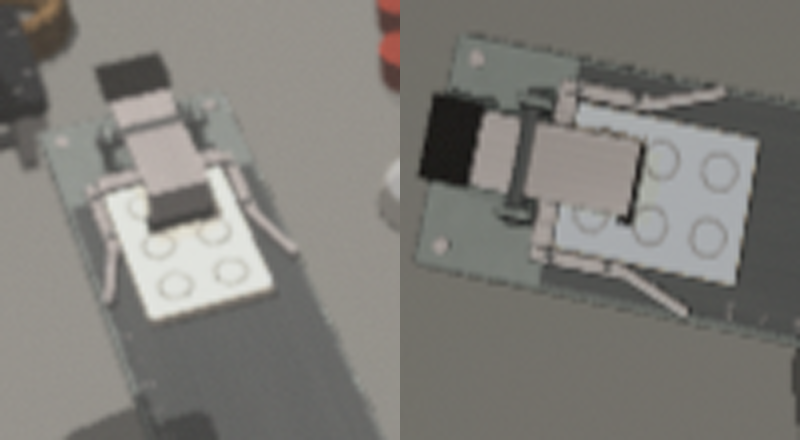

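Both views show the clip shut on the plate, with the plate against the stop bar between the guides. The arm is clear, so I'm handing in.

```bash
python3 -c "
from rig import order; print(order.hand_in())"
```

```text
the job is handed in; nothing more can be done
None
```

I handed the job in at about 12.6 s: the clip was rocked open, the plate pushed home square against the end stop, and the clip snapped shut on it, with the glassware and cork ring never touched; hand-in returned no verdict, so I confirmed this only from the last camera views and force readings.

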